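# Centre the coupe on the portion scale and record its weight

## Task

The little porcelain coupe of cherry tomatoes was put down well off the middle of the portion scale's round steel pan. Nudge it to the middle of the pan with light touches of the fingertips against its belly, without gripping, lifting or tipping it; then, once it stands free and still in the middle, press the green key on the scale's console fully down and let it come up again, so that the weight is recorded. Knock nothing else about.

Things in the scene. Friction and masses are not known exactly. Their poses are not given: they have to be found in the camera images.
- coupe: white footed cup heaped with red tomatoes, 0.27 kg, top-heavy: standing ring 36 mm wide under a 44 mm foot 6 mm high, stem 18 mm wide to 16 mm up, round bowl widest (72 mm) 40 mm up, rim 68 mm wide 56 mm up, tomatoes to 68 mm. Origin under the foot's centre, z up. Friction on the pan about 0.3: pushed slowly at the belly it slides; at the rim, fast or hard it rocks and falls
- scale: white portion scale standing firmly on the table (it does not shift), 230 mm long (x) by 190 mm wide (y), housing top and console 42 mm above the table. Origin on the table under the middle of the housing; its x axis points from the console (the robot's side) to the pan
- pan_centre (a point): centre of the upper face of the scale's flat round steel pan, 140 mm diameter, no rim, 62 mm above the table, marked by a thin grey ring of 55 mm diameter; it lies 40 mm from the scale's origin along the scale's +x
- key_top (a point): centre of the top of the green round record key, 26 mm diameter, 8 mm above the console and 50 mm above the table at rest; it lies 80 mm from the scale's origin along the scale's -x and 36 mm along its -y, and moves with the key
- record_key (a joint): travel of the green key in m: 0 at rest, 0.004 fully down, pressed straight down against a spring (about 1 N to start, 4 N fully down); it springs back when released
- spare_coupe_a: empty white coupe waiting on the table to the left of the scale, same shape as the full one, 72 mm wide, 56 mm high; origin under its foot
- spare_coupe_b: empty white coupe waiting on the table to the right of the scale, same shape, 72 mm wide, 56 mm high; origin under its foot
- gherkin_jar: green glass jar, 72 mm wide, 115 mm high; origin under its centre
- butter_tub: yellow tub with a clear lid, 158 x 112 mm, 66 mm high; origin under its centre
- juice_carton: white and green drink carton, 64 x 64 mm, 201 mm high; origin under its centre
- cup_stack: stack of upturned paper cups, 73 mm wide, 165 mm high, very light; origin under its centre
- serving_spoon: serving spoon lying on the table, 220 mm long along its x axis, under 25 mm high; origin under its middle
Mind the look-alikes: they are no part of the job. Leave any blue or yellow look-alike of the coupe alone.

How it is judged:
By the outcome, as a careful person would: the job done as asked, in the order asked, and still so for the second after the job is handed in, with the robot touching nothing.
It also fails if it takes over 51 s, if anything falls off the work surface, if the arm or the gripper's body presses on something with over 40 N, if the wrist force passes 120 N, or if a joint passes its speed limit or range.

## Robot

A 6-joint arm with a two-finger parallel gripper is mounted at the origin on the work surface. World frame = base frame: x ahead of the robot, y to its left, z up, the work surface at z = 0. Lengths are in mm, angles in rad, forces in N, time in s.
With the tool pointing down it reaches from about 275 to 750 mm from the base axis. Payload 10.2 kg.
Tool frame: the origin (TCP) lies at the centre of the arm's flange, where the gripper is bolted on; the fingertips stand 166 mm ahead of it and the grasp point (between the pads) lies 147 mm ahead of it; z points along the fingers, y is the line along which they close (so a half turn about z gives the same grasp; the last joint's range is limited). The gripper opens to 88 mm and grips with 3 to 60 N. Pads are 18 mm wide; open, the fingers measure 123 mm over their backs; the gripper's body (75 mm by 187 mm) begins 45 mm behind the grasp point.
Start: joints at [1.002, 0.313, 1.498, -0, 1.331, -0.223], TCP at [177.962, 493.925, 404.72] pointing down, gripper open.
Joint ranges: [-2.94, 2.94], [-0.97, 2.17], [0.19, 2.56], [-1.23, 4.37], [0.02, 3.11], [-2.88, 2.88]. Speed limits (rad/s): [2.39, 2.39, 3.01, 3.14, 3.14, 3.14].

## Interface

Orientations are given as a unit quaternion [w, x, y, z].
In Python, from plant import ctrl gives the robot as it stands. The module is installed in compiled form; this text tells all that it offers.
- The arm moves only by the tool carry_out, never from a script. Its argument "increments" is a list that holds one entry, the list of rows, each a list of 6 numbers: the shift along the tool's x, y, z in cm, then the turn, a rotation vector about the tool's x, y, z in rad. In form: [[[x, y, z, wx, wy, wz], ...]]. A call has 1 to 12 rows; each row is the pose to reach, as a shift and turn from the pose commanded when the call began, along the tool's axes at that moment; what a row does not reach only later rows make up. A row lasts 1/12 s, in which the tool goes at most 41.7 mm and 7.16 degrees, less where a joint would pass 70% of its speed; a pose out of reach is approached as far as the arm can. A call with a gripper value outside its range is refused whole. "claw" is the opening in per cent of the stroke, from 0 (shut) to 100 (fully open), set as the call begins (left out, the last holds). The fingers move at their own pace and stop on an object; "force" is the grip in N (left out, the last holds). Time passes only in rows, so rows that repeat a pose let the fingers close. It gives the time, the measured TCP pose, the force, the opening and the grip force at its end, in the units of the state.
- ctrl.read_state(): the state, without advancing time (a new reading comes with each control period).
- ctrl.get_image(name): name is "side" or "top" or "wrist"; returns the picture (384x512x3 uint8, blue, green, red); there is no depth.
- ctrl.get_calibration(name): a dict with "mtx" (3x3 intrinsics, pixels), "position" and "attitude" of the camera in the world. Camera axes: x right, y up, looking along -z (the intrinsics and any distortion apply to the point x, -y, -z); pixel columns grow to the right and rows downward; lengths in mm; the calibration is good to about 2 mm. A picture is of the moment at which its call begins: read the wrist's pose just before it. get_calibration takes no time and is no camera call; for the wrist camera it gives the pose at the moment of the call.
- ctrl.finish_job(): hands the job in; it is judged then, once.
The state is a dict: "t": time; "q": joint angles; "dq": joint speeds; "effort": joint torques, N m; "tcp_pos": TCP position; "ee_rot": TCP orientation; "contact_force": force on the tool from outside, world axes, zero at the start; "moment": the same for the moment, N m; "opening": finger opening in mm; "grip_force": force on a finger pad.
Only numpy, scipy, OpenCV 4.12 (cv2) and the standard library are available. Lean on these libraries where they do the work, as an engineer would, in place of code of your own. Each camera call takes 0.05 s, during which the arm holds its last target. There are 200 camera calls.

## Working session

There is one attempt and no reset: what is moved stays moved. The work goes in short steps, Python scripts to look and compute and a tool call to move; the robot and the scene stay as the last step left them, time stands still between calls to the robot, and variables do not carry over. Pictures are saved under pics/ and viewed, at most 11 in all, crops included, and the job is handed in when it is done.

Besides the shell and the picture viewer there is one more tool, called as name(argument=value, ...), one argument or row to a line, values as JSON. carry_out: Moves the arm, as the interface text tells. Its arguments: {"type":"object","properties":{"increments":{"type":"array"},"claw":{"type":"number"},"force":{"type":"number"}},"required":["increments"]}

```bash
mkdir -p pics; cat > h.py <<'E'
import numpy as np, cv2
from scipy.spatial.transform import Rotation as R
from plant import ctrl
def cal(n):
    c=ctrl.get_calibration(n); a=np.array(c["attitude"],float)
    Rm=a if a.shape==(3,3) else R.from_quat(a,scalar_first=True).as_matrix()
    return np.array(c["mtx"]),np.array(c["position"],float),Rm,c
def ray(n,u,v,c=None):
    K,p,Rm,_=c or cal(n); d=np.linalg.inv(K)@[u,v,1]; return p,Rm@(d*[1,-1,-1])
def atz(n,u,v,z,c=None):
    p,d=ray(n,u,v,c); return p+d*(z-p[2])/d[2]
def proj(n,X,c=None):
    K,p,Rm,_=c or cal(n); d=Rm.T@(np.array(X)-p)*[1,-1,-1]; q=K@d; return q[:2]/q[2]
def tri(n1,a,n2,b):
    p,d=ray(n1,*a);q,e=ray(n2,*b);s=np.linalg.lstsq(np.c_[d,-e],q-p,rcond=None)[0]
    x,y=p+d*s[0],q+e*s[1]; return (x+y)/2,np.linalg.norm(x-y)
E
python3 - <<'E'
from h import *
print(ctrl.read_state())
ims=[]
for n in("top","side"):
    im=ctrl.get_image(n); cv2.imwrite(f"pics/{n}0r.png",im); print(n,cal(n)[3])
    cv2.imwrite(f"pics/{n}0.png",cv2.resize(im,(784,588),interpolation=cv2.INTER_CUBIC))
E
```

```text
{'t': 0.0, 'q': array([ 1.00157137e+00,  3.13457056e-01,  1.49841467e+00, -1.46229798e-06,
        1.33104741e+00, -2.23412090e-01]), 'dq': array([-0.00126403,  0.00014188,  0.00056217,  0.00200393,  0.00121911,
       -0.00052717]), 'effort': array([ 7.88302223e-04, -4.02231824e+01, -2.52253479e+01,  6.93334755e-02,
        3.54796113e-02, -9.72308203e-05]), 'tcp_pos': array([177.95255585, 493.88289216, 404.16576586]), 'ee_rot': array([-2.55371552e-04,  1.72045960e-01,  9.85088701e-01, -6.12104149e-04]), 'contact_force': array([-0.35602074, -0.02356829, -0.39704358]), 'moment': array([-0.03212628,  0.00149532,  0.06178943]), 'grip_force': 0.0, 'opening': 88.03522813157612}
top {'mtx': array([[368.25539237,   0.        , 258.79467317],
       [  0.        , 368.25539237, 189.55531192],
       [  0.        ,   0.        ,   1.        ]]), 'position': array([ 313.65639466,   10.92191008, 1182.5869465 ]), 'attitude': array([ 0.70677483,  0.05679347, -0.06449474, -0.70219959])}
side {'mtx': array([[420.39228461,   0.        , 262.16821644],
       [  0.        , 420.39228461, 197.95456516],
       [  0.        ,   0.        ,   1.        ]]), 'position': array([  145.85012208, -1152.40216972,   838.79272263]), 'attitude': array([ 0.86407749,  0.4803519 , -0.07526074, -0.13026113])}
```

View pics/top0.png

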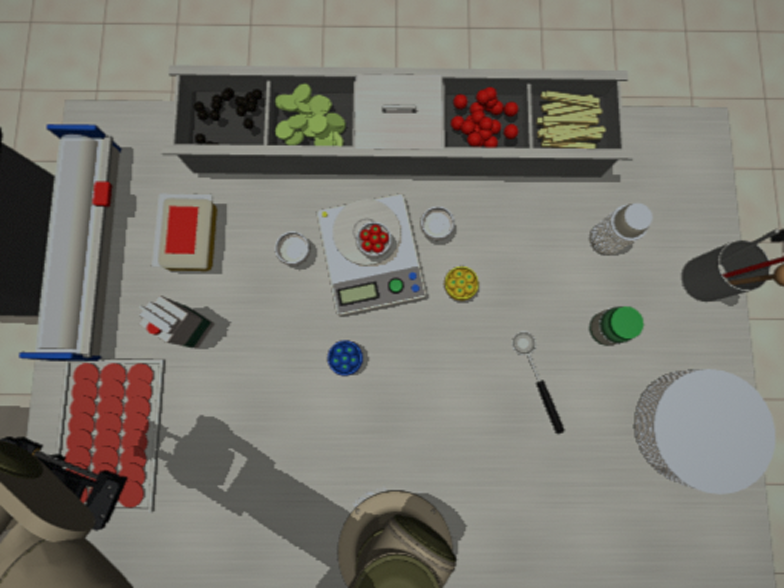

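View pics/side0.png

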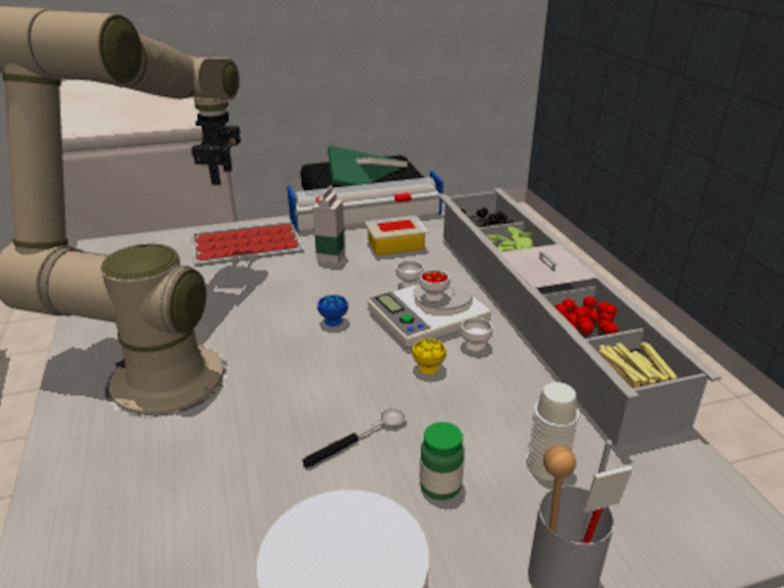

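The top picture shows the scale at about (370,255) of 784×588, the full coupe at (375,238), the key at (396,285), blue and yellow decoys nearby. In the side picture the scale is at (430,305), the coupe at (434,285) and the key at (406,319).

```bash
python3 - <<'E'
from h import *
a=cv2.imread("pics/top0r.png")[118:208,195:315]; b=cv2.imread("pics/side0r.png")[165:255,225:345]
cv2.imwrite("pics/topc.png",cv2.resize(a,None,fx=6.5,fy=6.5,interpolation=cv2.INTER_CUBIC))
g=[]
for n in("top","side"):
    im=cv2.imread(f"pics/{n}0r.png").astype(int); m=(im[...,1]-im[...,2]>40)&(im[...,1]-im[...,0]>20)
    k,l,s,c=cv2.connectedComponentsWithStats(m.astype(np.uint8))
    for i in range(1,k):
        if s[i,4]>8: print(n,c[i],s[i])
    m=(im[...,2]-im[...,1]>80)&(im[...,2]-im[...,0]>80)
    k,l,s,c=cv2.connectedComponentsWithStats(m.astype(np.uint8))
    for i in range(1,k):
        if s[i,4]>30 and 200<c[i][0]<320 and 120<c[i][1]<220: print(n,"red",c[i],s[i])
E
```

```text
top [258.1372549  185.92156863] [254 183   9   7  51]
top [409.04761905 210.14285714] [399 200  21  21 357]
top red [243.65243902 155.67073171] [236 147  17  18 164]
side [226.83870968 108.27791563] [216  96  27  24 403]
side [265.25806452 207.25806452] [262 205   7   6  31]
side [288.56332703 288.01134216] [276 276  26  27 529]
side red [262.64705882 128.37254902] [258 126  10   6  51]
side red [258.25       146.91935484] [247 144  24   7 124]
side red [283.38157895 180.84210526] [276 177  16   8  76]
```

View pics/topc.png

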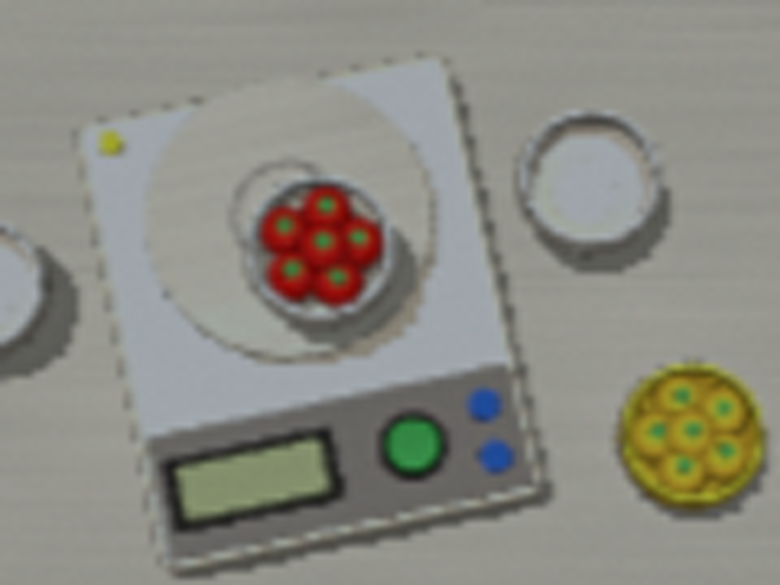

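The crop shows the pan centred near (291,219) (crop px), coupe bowl near (322,250), key (412,445), housing corners (80,130), (443,58), (545,490), (165,568).

```bash
python3 - <<'E'
from h import *
P=lambda u,v:(195+(u+.5)/6.5-.5,118+(v+.5)/6.5-.5)
pan=atz("top",*P(291,219),62); print("pan",pan)
cp=atz("top",*P(322,250),104); print("coupe",cp, atz("top",243.65,155.67,122))
key=atz("top",*P(412,445),50); print("key",key)
for c in [(80,130),(443,58),(545,490),(165,568)]: print(atz("top",*P(*c),42))
print("tri key",tri("top",P(412,445),"side",(265.26,207.26)))
print("tri tom",tri("top",(243.65,155.67),"side",(283.38,180.84)))
d=pan-key; print("pan-key",d, np.hypot(*d[:2]), "exp",np.hypot(120,36), "yaw",np.degrees(np.arctan2(d[1],d[0])-np.arctan2(36,120)))
for nm,c in dict(spareR=(590,180),yellow=(692,437)).items(): print(nm,atz("top",*P(*c),50))
K=lambda u,v:(u/784*512,v/588*384)
print("spareL",atz("top",*K(293,248),50),"blue",atz("top",*K(345,357),50))
E
```

```text
pan [629.74892988  61.02028043  62.        ]
coupe [603.14685919  44.5361394  104.        ] [599.43192865  45.37027363 122.        ]
key [521.28930813   1.75265508  50.        ]
[680.00382406 166.94977421  42.        ]
[718.99803434 -12.60913896  42.        ]
[501.14114321 -62.70488912  42.        ]
[461.88800737 119.79230058  42.        ]
tri key (array([521.12768805,   1.83051715,  48.2897105 ]), np.float64(0.9523064274131031))
tri tom (array([600.70842264,  45.63147462, 116.01449438]), np.float64(0.6641504715583926))
pan-key [108.45962176  59.26762535  12.        ] 123.5966867134417 exp 125.2836781069266 yaw 11.955099310793077
spareR [654.20103752 -84.84881151  50.        ]
yellow [ 526.23513843 -133.17807187   50.        ]
spareL [596.94526376 212.44506467  50.        ] blue [374.20493344 100.67630062  50.        ]
```

carry_out(
  increments=[
    [[-51.2,-32.4,0,0,0,-0.873],[-51.2,-32.4,0,0,0,-0.873],[-51.2,-32.4,0,0,0,-0.873],[-51.2,-32.4,0,0,0,-0.873],[-51.2,-32.4,0,0,0,-0.873],[-51.2,-32.4,0,0,0,-0.873],[-51.2,-32.4,0,0,0,-0.873],[-51.2,-32.4,0,0,0,-0.873],[-51.2,-32.4,0,0,0,-0.873],[-51.2,-32.4,0,0,0,-0.873],[-51.2,-32.4,0,0,0,-0.873],[-51.2,-32.4,0,0,0,-0.873]],
  ],
  claw=45,
  force=5,
)

```text
t: 1.1
tcp_pos: [456.3, 136.2, 404.7]
ee_rot: [-0.0, -0.26, 0.965, 0.0]
contact_force: [0.5, 0.3, -0.2]
opening: 39.9
grip_force: 0.0
```

carry_out(
  increments=[
    [[-2,-14.8,0,0,0,0],[-2,-14.8,0,0,0,0],[-2,-14.8,0,0,0,0],[-2,-14.8,0,0,0,0],[-2,-14.8,6,0,0,0],[-2,-14.8,6,0,0,0],[-2,-14.8,6,0,0,0],[-2,-14.8,6,0,0,0],[-2,-14.8,6,0,0,0]],
  ],
)

```text
t: 1.85
tcp_pos: [547.5, 20.4, 346.3]
ee_rot: [0.001, -0.261, 0.965, -0.0]
contact_force: [-0.4, -0.7, -0.6]
opening: 40.0
grip_force: 0.0
```

```bash
python3 - <<'E'
from h import *
s=ctrl.read_state(); print(s["tcp_pos"],s["ee_rot"],s["t"])
c=cal("wrist"); im=ctrl.get_image("wrist"); cv2.imwrite("pics/w1.png",im); np.savez("w1.npz",K=c[0],p=c[1],R=c[2]); print(c[3])
for nm,X in dict(cup=(601.5,45,62),pan=(629.7,61,62),key=(521,1.8,50)).items(): print(nm,proj("wrist",X,c))
E
```

```text
[547.45645985  20.44903166 346.33061913] [ 1.00347786e-03 -2.60765854e-01  9.65401431e-01 -4.88723805e-04] 1.85
{'mtx': array([[275.73951405,   0.        , 254.35546568],
       [  0.        , 275.73951405, 191.82650376],
       [  0.        ,   0.        ,   1.        ]]), 'position': array([486.25346658, -15.35685695, 325.21417391]), 'attitude': array([ 0.49298986, -0.07088137, -0.12136531,  0.85860777])}
cup [249.2087852  241.03128924]
pan [249.0048447  268.35312891]
key [252.22789615 152.27334747]
```

View pics/w1.png

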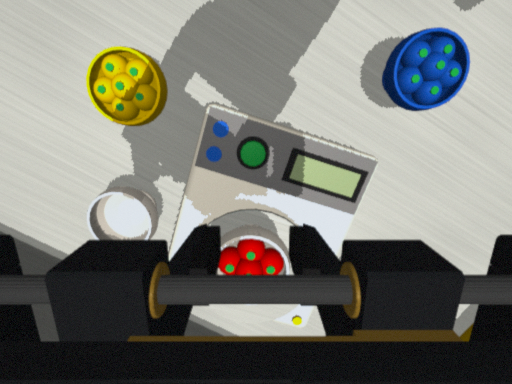

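The wrist picture shows the coupe at (250,265) between the fingers, and the key at (253,153), as predicted. Now down beside the coupe.

carry_out(
  increments=[
    [[0,-0.57,0,0,0,0],[0,-0.57,2,0,0,0],[0,-0.57,4,0,0,0],[0,-0.57,6,0,0,0],[0,-0.57,7.5,0,0,0],[0,-0.57,8.5,0,0,0],[0,-0.57,8.5,0,0,0],[-0.3,-0.57,8.5,0,0,0],[-0.6,-0.57,8.5,0,0,0],[-0.9,-0.57,8.5,0,0,0],[-0.9,-0.57,8.5,0,0,0],[-0.9,-0.57,8.5,0,0,0]],
  ],
)

```text
t: 2.9
tcp_pos: [558.1, 20.0, 260.3]
ee_rot: [0.0, -0.261, 0.965, -0.0]
contact_force: [-0.1, 0.8, -0.2]
opening: 39.9
grip_force: 0.0
```

```bash
python3 - <<'E'
from h import *
s=ctrl.read_state(); print(s["tcp_pos"],s["ee_rot"],s["t"],s["contact_force"])
t=ctrl.get_image("top"); w=ctrl.get_image("wrist"); sd=ctrl.get_image("side")
f=lambda a,z:cv2.resize(a,(400,300),interpolation=cv2.INTER_CUBIC)
cv2.imwrite("pics/m2.png",np.vstack([np.hstack([f(t[118:208,195:315],0),f(sd[140:230,225:345],0)]),np.hstack([f(w,0),f(w[192:,128:384],0)])]))
E
```

```text
[558.09611523  20.00879186 260.26093838] [ 4.17413263e-04 -2.60730079e-01  9.65411628e-01 -2.03130936e-04] 2.9 [-0.07930364  0.79349996 -0.24476952]
```

View pics/m2.png

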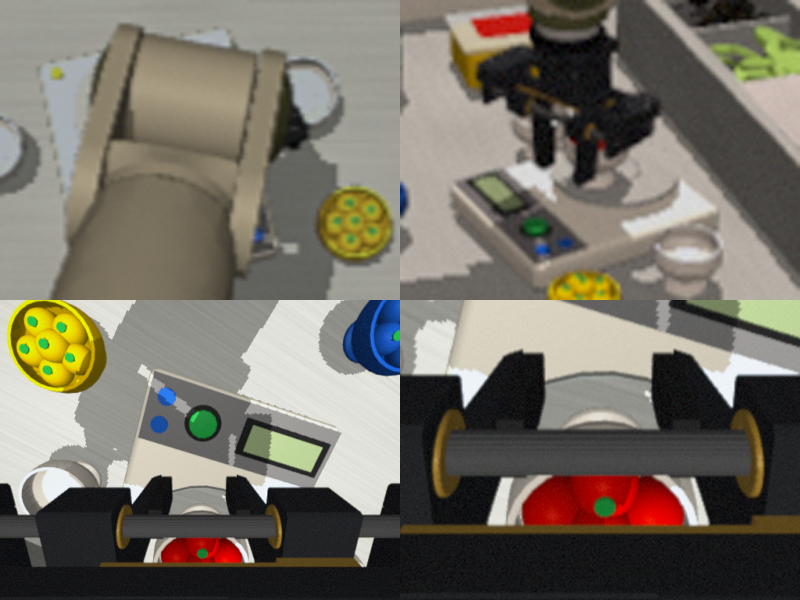

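The side and wrist views show the fingers standing behind the coupe, clear of it and centred on it. I push slowly now.

carry_out(
  increments=[
    [[-0.15,0,0,0,0,0],[-0.3,0,0,0,0,0],[-0.45,0,0,0,0,0],[-0.6,0,0,0,0,0],[-0.7,0,0,0,0,0],[-0.8,0,0,0,0,0],[-0.9,0,0,0,0,0],[-1.0,0,0,0,0,0],[-1.1,0,0,0,0,0],[-1.2,0,0,0,0,0],[-1.3,0,0,0,0,0],[-1.4,0,0,0,0,0]],
  ],
)

```text
t: 4.05
tcp_pos: [570.0, 27.0, 259.7]
ee_rot: [-0.0, -0.261, 0.965, 0.0]
contact_force: [-1.3, -1.0, 1.3]
opening: 39.2
grip_force: 0.6
```

carry_out(
  increments=[
    [[-0.1,0,0,0,0,0],[-0.2,0,0,0,0,0],[-0.3,0,0,0,0,0],[-0.4,0,0,0,0,0],[-0.5,0,0,0,0,0],[-0.6,0,0,0,0,0],[-0.7,0,0,0,0,0],[-0.8,0,0,0,0,0],[-0.9,0,0,0,0,0],[-1.0,0,0,0,0,0],[-1.1,0,0,0,0,0],[-1.2,0,0,0,0,0]],
  ],
)

```text
t: 5.05
tcp_pos: [580.5, 33.0, 259.8]
ee_rot: [0.0, -0.261, 0.965, -0.0]
contact_force: [-1.1, -0.7, 0.2]
opening: 39.7
grip_force: 0.6
```

```bash
python3 - <<'E'
from h import *
s=ctrl.read_state(); print(s["tcp_pos"],s["ee_rot"],s["t"],s["contact_force"])
w=ctrl.get_image("wrist"); sd=ctrl.get_image("side")
f=lambda a,z:cv2.resize(a,(400,300),interpolation=cv2.INTER_CUBIC)
cv2.imwrite("pics/m3.png",np.hstack([f(sd[150:210,245:325],0),f(w[192:,128:384],0)]))
E
```

```text
[580.45428637  32.9707608  259.80819126] [ 2.19685886e-05 -2.60567596e-01  9.65455605e-01 -4.69312553e-05] 5.05 [-1.12202334 -0.71708534  0.16243167]
```

View pics/m3.png

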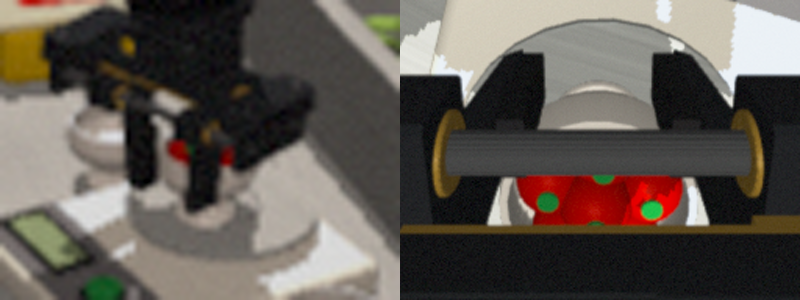

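In contact at about 1.3 N, the coupe upright and sliding.

carry_out(
  increments=[
    [[-0.1,0,0,0,0,0],[-0.2,0,0,0,0,0],[-0.3,0,0,0,0,0],[-0.4,0,0,0,0,0],[-0.5,0,0,0,0,0],[-0.6,0,0,0,0,0],[-0.7,0,0,0,0,0],[-0.8,0,0,0,0,0],[-0.9,0,0,0,0,0],[-1.0,0,0,0,0,0],[-1.1,0,0,0,0,0],[-1.2,0,0,0,0,0]],
  ],
)

```text
t: 6.15
tcp_pos: [590.8, 39.0, 259.8]
ee_rot: [-0.0, -0.261, 0.965, 0.0]
contact_force: [-0.5, -0.6, 0.2]
opening: 39.7
grip_force: 0.6
```

carry_out(
  increments=[
    [[0.3,0,0,0,0,0],[0.9,0,0,0,0,0],[2,0,0,0,0,0],[3.5,0,0,0,0,0],[6,0,-2,0,0,0],[10,0,-4,0,0,0],[14,0,-6,0,0,0],[18,0,-7,0,0,0],[22,0,-7,0,0,0],[24,0,-7,0,0,0],[24,0,-7,0,0,0],[24,0,-7,0,0,0]],
  ],
)

```text
t: 7.15
tcp_pos: [382.7, -82.1, 330.2]
ee_rot: [0.001, -0.259, 0.966, -0.0]
contact_force: [0.3, 0.5, -0.4]
opening: 39.6
grip_force: 0.0
```

```bash
python3 - <<'E'
from h import *
s=ctrl.read_state(); print(s["tcp_pos"],s["ee_rot"],s["t"],s["contact_force"])
t=ctrl.get_image("top"); sd=ctrl.get_image("side"); cv2.imwrite("pics/top4r.png",t)
for n,i in(("top",t),("side",sd)):
    im=i.astype(int);m=(im[...,2]-im[...,1]>80)&(im[...,2]-im[...,0]>80)
    k,l,st,c=cv2.connectedComponentsWithStats(m.astype(np.uint8))
    for j in range(1,k):
        if st[j,4]>30 and 200<c[j][0]<320 and 120<c[j][1]<220: print(n,"red",c[j],st[j])
f=lambda a:cv2.resize(a,(520,520),interpolation=cv2.INTER_CUBIC)
cv2.imwrite("pics/m4.png",np.hstack([f(t[122:182,210:270]),cv2.resize(sd[150:210,265:295],(260,520))]))
E
```

```text
[382.65534459 -82.14588506 330.16715106] [ 5.74920859e-04 -2.59461515e-01  9.65753181e-01 -4.29770434e-04] 7.15 [ 0.28086951  0.45355709 -0.39351779]
top red [240.02366864 148.68047337] [232 140  18  18 169]
side red [262.64705882 128.37254902] [258 126  10   6  51]
side red [258.25       146.91935484] [247 144  24   7 124]
side red [288.         178.35064935] [281 175  15   7  77]
```

View pics/m4.png

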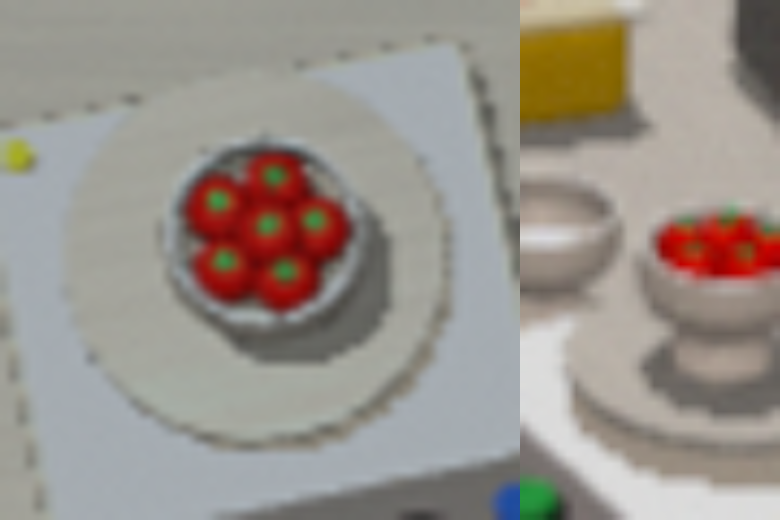

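The crop shows the coupe upright, with its bowl centred at (265,233) and the pan centred at (258,257) (crop px), so it is close to the middle. I compute the rest.

```bash
python3 - <<'E'
from h import *
P=lambda u,v:(210+(u+.5)/8.6667-.5,122+(v+.5)/8.6667-.5)
c=cal("top")
pan=atz("top",*P(258,257),62,c); print("pan",pan)
for b in[(265,233)]: print("bowl@104",atz("top",*P(*b),104,c),"@110",atz("top",*P(*b),110,c))
a=atz("top",243.65,155.67,118,c);b=atz("top",240.02,148.68,118,c); print("tom",b,"moved",b-a)
print(tri("top",(240.02,148.68),"side",(288,178.35)))
# predicted appearance if centred: overlay outlines
im=cv2.resize(cv2.imread("pics/top4r.png")[122:182,210:270],(780,780),interpolation=cv2.INTER_CUBIC)[100:700]
def circ(x,y,z,r,col):
    th=np.linspace(0,6.283,60); q=np.array([proj("top",(x+r*np.cos(t),y+r*np.sin(t),z),c) for t in th])
    q=(q-[210,122]+.5)*13-.5-[0,100]; cv2.polylines(im,[q.astype(int).reshape(-1,1,2)],1,col,1)
circ(629.7,61,62,70,(255,0,0)); circ(629.7,61,102,36,(0,255,255)); circ(625,58,102,36,(255,0,255))
cv2.imwrite("pics/m5.png",im)
E
```

```text
pan [629.93618978  61.08378457  62.        ]
bowl@104 [626.77417315  56.88417891 104.        ] @110 [625.03235097  56.62849845 110.        ]
tom [621.97109352  56.61932314 118.        ] moved [21.46136343 11.11912763  0.        ]
(array([622.00799718,  56.75210805, 116.60363413]), np.float64(0.7225834307608129))
```

View pics/m5.png

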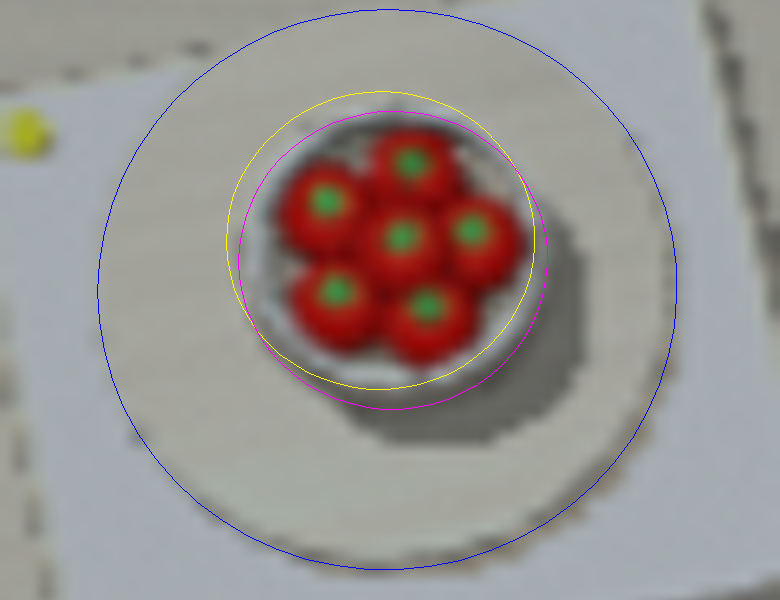

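The coupe is at about (625,57.8), so about 6 mm remain along the same line.

carry_out(
  increments=[
    [[-3,0.05,0,0,0,0],[-7,0.05,0,0,0,0],[-11,0.05,2,0,0,0],[-14,0.05,4,0,0,0],[-17,0.05,6,0,0,0],[-19,0.05,7,0,0,0],[-20.5,0.05,7,0,0,0],[-21.5,0.05,7,0,0,0],[-22.2,0.05,7,0,0,0],[-22.7,0.05,7,0,0,0],[-23,0.05,7,0,0,0],[-23,0.05,7,0,0,0]],
  ],
)

```text
t: 8.25
tcp_pos: [582.1, 34.7, 259.7]
ee_rot: [0.0, -0.261, 0.965, 0.0]
contact_force: [0.6, 0.3, -0.3]
opening: 40.0
grip_force: 0.0
```

carry_out(
  increments=[
    [[-0.15,0,0,0,0,0],[-0.3,0,0,0,0,0],[-0.45,0,0,0,0,0],[-0.6,0,0,0,0,0],[-0.75,0,0,0,0,0],[-0.9,0,0,0,0,0],[-1.0,0,0,0,0,0],[-1.1,0,0,0,0,0],[-1.2,0,0,0,0,0],[-1.3,0,0,0,0,0],[-1.4,0,0,0,0,0],[-1.45,0,0,0,0,0]],
  ],
)

```text
t: 9.25
tcp_pos: [594.4, 41.7, 259.7]
ee_rot: [-0.0, -0.261, 0.965, 0.0]
contact_force: [-0.7, -0.7, 0.5]
opening: 39.7
grip_force: 0.6
```

carry_out(
  increments=[
    [[-0.08,0,0,0,0,0],[-0.15,0,0,0,0,0],[-0.15,0,0,0,0,0],[0.2,0,0,0,0,0],[0.9,0,0,0,0,0],[2,0,0,0,0,0],[4,0,0,0,0,0],[7,0,-2,0,0,0],[11,0,-4,0,0,0],[15,0,-6,0,0,0],[19,0,-7,0,0,0],[22,0,-7,0,0,0]],
  ],
  claw=45,
)

```text
t: 10.25
tcp_pos: [402.1, -69.5, 331.4]
ee_rot: [0.001, -0.261, 0.965, -0.001]
contact_force: [0.4, -0.9, 0.5]
opening: 39.8
grip_force: 0.0
```

carry_out(
  increments=[
    [[2,0,0,0,0,0],[2,0,0,0,0,0]],
  ],
  claw=0,
)

```text
t: 10.42
tcp_pos: [384.3, -80.0, 330.1]
ee_rot: [0.0, -0.259, 0.966, -0.0]
contact_force: [0.2, 0.3, 0.1]
opening: 28.3
grip_force: 0.0
```

```bash
python3 - <<'E'
from h import *
s=ctrl.read_state(); print(s["tcp_pos"],s["t"])
t=ctrl.get_image("top"); sd=ctrl.get_image("side"); cv2.imwrite("pics/top6r.png",t);c=cal("top")
for n,i in(("top",t),("side",sd)):
    im=i.astype(int);m=(im[...,2]-im[...,1]>80)&(im[...,2]-im[...,0]>80)
    k,l,st,cc=cv2.connectedComponentsWithStats(m.astype(np.uint8))
    for j in range(1,k):
        if st[j,4]>30 and 220<cc[j][0]<320 and 120<cc[j][1]<200:
            print(n,"red",cc[j],st[j])
            if n=="top": print(atz("top",*cc[j],118,c))
im=cv2.resize(t[122:182,210:270],(780,780),interpolation=cv2.INTER_CUBIC)[100:700]
def circ(x,y,z,r,col):
    th=np.linspace(0,6.283,60); q=np.array([proj("top",(x+r*np.cos(a),y+r*np.sin(a),z),c) for a in th])
    q=(q-[210,122]+.5)*13-.5-[0,100]; cv2.polylines(im,[q.astype(int).reshape(-1,1,2)],1,col,1)
circ(629.7,61.3,62,70,(255,0,0)); circ(629.7,61.3,102,36,(0,255,255))
cv2.imwrite("pics/m6.png",im)
E
```

```text
[384.27386563 -80.01170434 330.05290956] 10.4167
top red [238.98830409 147.07602339] [231 138  18  18 171]
[626.91012152  59.7752532  118.        ]
side red [262.64705882 128.37254902] [258 126  10   6  51]
side red [258.304 146.936] [247 144  24   7 125]
side red [288.94736842 177.69736842] [282 174  15   8  76]
```

View pics/m6.png

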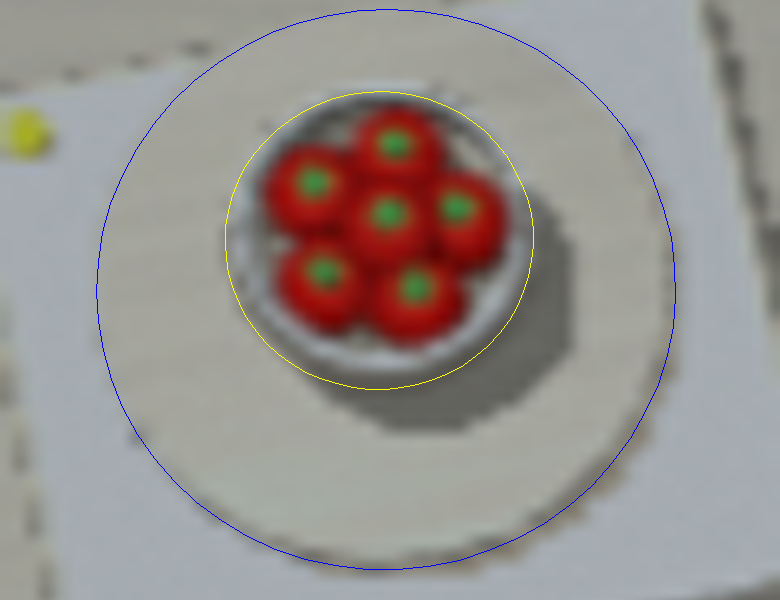

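The overlay shows the coupe standing in the middle of the pan (bowl centre at about (382,235), matching the predicted circle). Next the key, with fingers shut.

carry_out(
  increments=[
    [[-3,0.2,0,0,0,0],[-6.5,0.2,0,0,0,0],[-10,0.2,0,0,0,0],[-13,0.2,0,0,0,0],[-15,0.2,0,0,0,0],[-15.87,0.2,2,0,0,0],[-15.87,0.2,4,0,0,0],[-15.87,0.2,6,0,0,0],[-15.87,0.2,8,0,0,0],[-15.87,0.2,9.2,0,0,0],[-15.87,0.2,10,0,0,0],[-15.87,0.2,10,0,0,0]],
  ],
  claw=0,
)

```text
t: 11.52
tcp_pos: [523.2, 3.2, 228.1]
ee_rot: [-0.001, -0.261, 0.965, 0.001]
contact_force: [-1.0, 0.3, 0.2]
opening: 0.5
grip_force: 0.0
```

```bash
python3 - <<'E'
from h import *
s=ctrl.read_state(); print(s["tcp_pos"],s["t"],s["opening"])
w=ctrl.get_image("wrist"); sd=ctrl.get_image("side")
cv2.imwrite("pics/m7.png",np.hstack([cv2.resize(sd[160:240,235:315],(400,400),interpolation=cv2.INTER_CUBIC),cv2.resize(w[184:,156:356],(400,400),interpolation=cv2.INTER_CUBIC)]))
E
```

```text
[523.1749029    3.19998684 228.06679022] 11.5167 0.5001767097150844
```

View pics/m7.png

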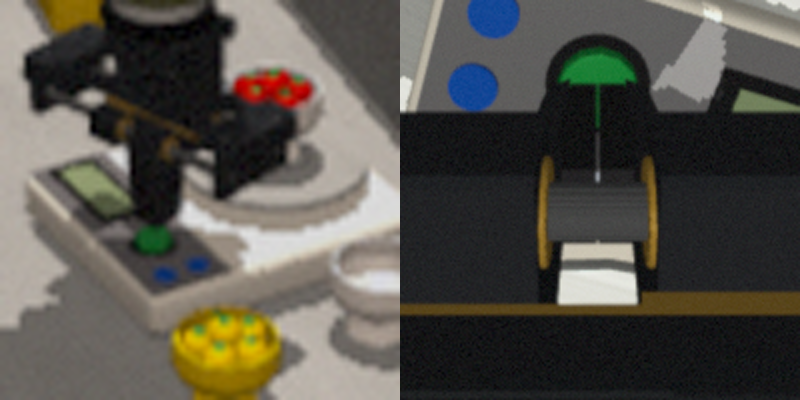

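The key lies centred under the closed fingertips (wrist crop (597,70)). I shift back 3 mm and press slowly.

carry_out(
  increments=[
    [[0.3,0,0.3,0,0,0],[0.3,0,0.6,0,0,0],[0.3,0,0.9,0,0,0],[0.3,0,1.1,0,0,0],[0.3,0,1.2,0,0,0],[0.3,0,1.3,0,0,0],[0.3,0,1.4,0,0,0],[0.3,0,1.5,0,0,0],[0.3,0,1.55,0,0,0],[0.3,0,1.6,0,0,0],[0.3,0,1.6,0,0,0],[0.3,0,1.6,0,0,0]],
  ],
)

```text
t: 12.62
tcp_pos: [520.5, 1.0, 213.9]
ee_rot: [0.0, -0.261, 0.965, -0.0]
contact_force: [-0.6, -0.3, 3.1]
opening: 0.3
grip_force: 1.4
```

carry_out(
  increments=[
    [[0,0,0.05,0,0,0],[0,0,0.1,0,0,0],[0,0,0.15,0,0,0],[0,0,0.2,0,0,0],[0,0,0.25,0,0,0],[0,0,0.25,0,0,0],[0,0,0.25,0,0,0]],
  ],
)

```text
t: 13.2
tcp_pos: [520.5, 1.0, 212.2]
ee_rot: [0.0, -0.261, 0.965, -0.0]
contact_force: [-4.6, 0.0, 14.2]
opening: 0.6
grip_force: 7.0
```

Force jumped to 14 N with the tips at 46 mm: the key is at its stop. Release and withdraw.

carry_out(
  increments=[
    [[0,0,-0.2,0,0,0],[0,0,-0.5,0,0,0],[0,0,-1,0,0,0],[0,0,-2,0,0,0],[0,0,-4,0,0,0],[0,0,-7,0,0,0],[2,0,-10,0,0,0],[5,0,-12,0,0,0],[9,0,-12,0,0,0],[13,0,-12,0,0,0],[15,0,-12,0,0,0],[15,0,-12,0,0,0]],
  ],
)

```text
t: 14.2
tcp_pos: [388.5, -75.4, 331.9]
ee_rot: [-0.0, -0.259, 0.966, -0.0]
contact_force: [-0.4, 0.7, 0.2]
opening: 0.4
grip_force: 0.0
```

```bash
python3 - <<'E'
from h import *
s=ctrl.read_state(); print(s["tcp_pos"],s["t"],s["contact_force"])
t=ctrl.get_image("top"); sd=ctrl.get_image("side")
cv2.imwrite("pics/m8.png",np.hstack([cv2.resize(t[118:208,195:285],(400,400),interpolation=cv2.INTER_CUBIC),cv2.resize(sd[160:240,235:315],(400,400),interpolation=cv2.INTER_CUBIC)]))
im=t.astype(int);m=(im[...,2]-im[...,1]>80)&(im[...,2]-im[...,0]>80)
k,l,st,cc=cv2.connectedComponentsWithStats(m.astype(np.uint8))
print([cc[j] for j in range(1,k) if st[j,4]>30 and 220<cc[j][0]<320 and 120<cc[j][1]<200])
E
```

```text
[388.54185346 -75.39018404 331.91560508] 14.2 [-0.38355783  0.70077538  0.21410807]
[array([239.01162791, 147.09302326])]
```

View pics/m8.png

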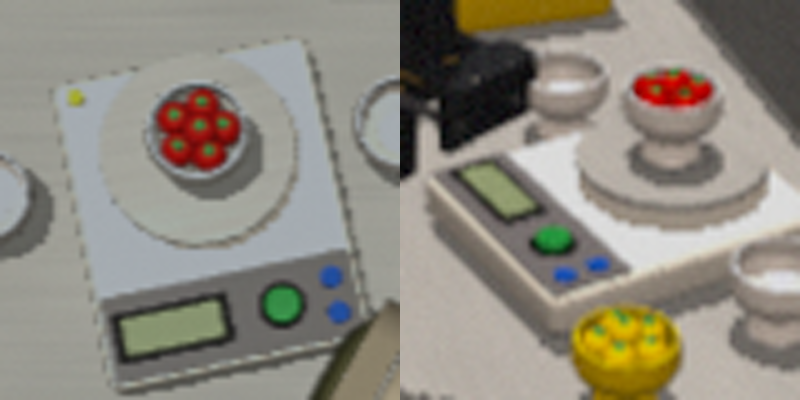

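The coupe stands upright in the middle of the pan, unmoved (side crop: pan centre x≈672, foot x≈672). The key is up again and the arm is clear.

```bash
python3 -c "
from plant import ctrl
print(ctrl.finish_job())"
```

```text
the job is handed in; nothing more can be done
None
```

The coupe now stands upright in the middle of the pan (within about 2 mm by the camera images), the green key was pressed to its stop and came back up, and the job was handed in at about 14 s with no verdict returned.

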